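# Sort the trimming tools and scraps into their trays

## Robot

A 7-joint arm with a two-finger parallel gripper is mounted at the origin on the work surface; the furniture and walls round the work are solid. World frame = base frame: x ahead of the robot, y to its left, z up, the work surface at z = 0. Lengths are in m, angles in rad, forces in N, time in s.
With the tool pointing down it reaches from about 0.4 to 0.85 m from the base axis. Payload 4.5 kg.
Tool frame: the origin (TCP) lies at the very end of the fingers, on their centre line; the grasp point (between the pads) lies 19 mm behind it; z points along the fingers, y is the line along which they close (so a half turn about z gives the same grasp; the last joint's range is limited). The gripper opens to 88 mm and grips with 3 to 60 N. Pads are 18 mm wide; open, the fingers measure 123 mm over their backs; the gripper's body (75 mm by 187 mm) begins 45 mm behind the grasp point.
Start: joints at [-1.235, 0.689, -0.195, 1.565, 0.157, 0.902, -0.215], TCP at [0.186, 0.597, 0.239] pointing down, gripper open.
Joint ranges: [-3.01, 3.01], [-0.46, 2.08], [-1.47, 1.51], [0.13, 2.56], [-1, 4.14], [0.04, 2.09], [-2.66, 2.66]. Speed limits (rad/s): [2.57, 2.57, 3.14, 3.14, 3.14, 3.14, 3.14].

## Interface

Orientations are given as a unit quaternion [x, y, z, w].
In Python, from plant import r gives the robot as it stands. The module is installed in compiled form; this text tells all that it offers.
- The arm moves only by the tool step_arm, never from a script. Its argument "increments" is a list of rows, each a list of 2 entries, a list of its own where there are three numbers: the shift along the world's x, y, z in cm, then the turn, a rotation vector about the world's x, y, z in degrees. A call has exactly 10 rows; each row shifts and turns the commanded pose from where the row before left it; what a row does not reach is not made up. A row lasts 1/10 s, in which the tool goes at most 50 mm and 8.59 degrees, less where a joint would pass 70% of its speed; a pose out of reach is approached as far as the arm can. A call is refused whole if a number of a shift passes 5 or a number of a turn 8.59, either way. A call with a gripper value outside its range is refused whole. "fingers" is the opening, from 0 (shut) to 1 (fully open), set as the call begins (left out, the last holds). The fingers move at their own pace and stop on an object; "grip_force" is the grip in N (left out, the last holds). Time passes only in rows, so rows that do not move let the fingers close, or fill a call up. It gives the time, the measured TCP pose, the force, the opening and the grip force at its end, in the units of the state.
- r.get_state(): the state, without advancing time (a new reading comes with each control period).
- r.snapshot(name): name is "scene" or "top" or "wrist"; returns (picture, depth): 400x640x3 uint8, red, green, blue; 400x640 float32, m along the optical axis (not along the pixel's ray), 0 where there is no reading.
- r.calibration(name): a dict with "fov_y" (degrees; the focal length in pixels is half the picture's height over the tangent of half this angle, whatever the lens; pixels are square), "cx", "cy" (the principal point, pixels), "k1" (the pictures are not rectified: a ray, as slopes to the right and down, at radius r is drawn at 1 + k1 r^2 times it, then the intrinsics apply), "R" (3x3) and "t" (3): a world point X has camera coordinates R X + t. Camera axes: x right, y down, z forward; pixel columns grow to the right and rows downward; lengths in m; the calibration is good to about 2 mm. A picture is of the moment at which its call begins: read the wrist's pose just before it. calibration takes no time and is no camera call; for the wrist camera it gives the pose at the moment of the call.
- r.finish_job(): hands the job in; it is judged then, once.
The state is a dict: "clock": time; "q": joint angles; "qd": joint speeds; "joint_torque": joint torques, N m; "tool_pos": TCP position; "eef_rot": TCP orientation; "contact_force": force on the tool from outside, world axes, zero at the start; "moment": the same for the moment, N m; "opening": opening from 0.0 (shut) to 1.0 (fully open); "finger_force": force on a finger pad.
Only numpy, scipy, OpenCV 4.12 (cv2) and the standard library are available. Lean on these libraries where they do the work, as an engineer would, in place of code of your own. Each camera call takes 0.05 s, during which the arm holds its last target. There are 200 camera calls.

## Task

Clear up after trimming: lay the peeler flat in the long narrow tray and the marker pen flat in the shorter narrow tray, drop both bone ends into the square scrap bin, and stand the steel cup upright in the round saucer. Leave the kitchen timer where it is, and let go of everything at the end.

Things in the scene. Friction and masses are not known exactly. Their poses are not given: they have to be found in the camera images.
- peeler: Dark blue hand peeler lying flat, 170 long x 25 wide x 18 high. Origin: middle of its length, on its underside. x runs along it: the thick handle (24 wide, 17 high) is from x = -85 to +15, the thin metal blade (14 wide, 6 high) is at the +x end; lying flat, it rests about 0.07 rad off level. Grip it near x = -20, by its centre of mass (0.05 to 0.12 kg). Either way round will do.
- marker: White felt marker pen with a coloured cap, lying flat, 133 long x 17 wide x 17 high, 18 g. Origin: middle of its length, on its underside; y runs along it. Grip it across, at the middle. Either way round will do.
- bone_a: Trimmed bone end, a small knobbly tan piece, 25 (x) x 30 (y) x 17 high, 15 g. Origin: middle of its underside, z up at the start. Grip across its x width. It may lie anyhow in the bin.
- bone_b: The other trimmed bone end, a small knobbly tan piece, 24 (x) x 37 (y) x 15 high, 15 g. Origin: middle of its underside, z up at the start. Grip across its x width. It may lie anyhow in the bin.
- cup: Plain steel cup standing upright and open at the top, 60 across the rim, tapering to 46 across the base, 72 high, 0.06 to 0.13 kg. Origin: middle of its underside, z up. Grip across the whole body, from above, at about 45 height (54 across there).
- long_tray: Long narrow white open tray, the longer of two: 208 (x) x 84 (y) outside, 22 high, inside 200 x 76, walls and floor 4 thick. It belongs to the peeler. It is fixed to the table. Origin: centre of its underside; x runs along its length, z up.
- short_tray: Shorter narrow white open tray: 170 (x) x 84 (y) outside, 22 high, inside 162 x 76, walls and floor 4 thick. It belongs to the marker. It is fixed to the table. Origin: centre of its underside; x runs along its length, z up.
- scrap_bin: Square white open bin, 112 x 112 outside, 40 high, inside 104 x 104, walls and floor 4 thick. It belongs to the bone ends. Fixed to the table. Origin: centre of its underside; x and y run square to its walls, z up.
- saucer: Round white saucer with a raised rim, 92 across at the rim, 12 high, floor 4 thick, flat floor about 65 across inside the rim. It belongs to the steel cup. Fixed to the table. Origin: centre of its underside, z up.
- timer: Round kitchen timer, white base and red dial, 67 across, 42 high. Stands loose among the other things; it stays where it is. Origin: centre of its underside. (A loose roll of clear tape, 68 across and 26 high, also stands among the things, and glass jars 136 to 165 high stand at the back corners and the right edge of the table.)

How it is judged:
By the outcome, as a careful person would: the job done as asked, in the order asked, and still so for the second after the job is handed in, with the robot touching nothing.
It also fails if it takes over 138 s, if anything falls off the work surface, if the arm or the gripper's body presses on something with over 40 N, if the wrist force passes 120 N, or if a joint passes its speed limit or range.

## Working session

There is one attempt and no reset: what is moved stays moved. The work goes in short steps, Python scripts to look and compute and a tool call to move; the robot and the scene stay as the last step left them, time stands still between calls to the robot, and variables do not carry over. Pictures are saved under pics/ and viewed, at most 14 in all, crops included, and the job is handed in when it is done.

Besides the shell and the picture viewer there is one more tool, called after "Call:" as name([rows], argument=value, ...), one row to a line, values as JSON. step_arm: Moves the arm, as the interface text tells. Its arguments: {"type":"object","properties":{"increments":{"type":"array","items":{"type":"array"}},"fingers":{"type":"number"},"grip_force":{"type":"number"}},"required":["increments"]}

```bash
mkdir -p pics; cat > h.py <<'E'
import numpy as np, cv2
from plant import r
def snap(n,f=None):
    c=r.calibration(n); p,d=r.snapshot(n)
    if f: cv2.imwrite('pics/'+f,p[:,:,::-1])
    np.savez('/tmp/%s.npz'%(f or n),p=p,d=d,**{k:np.array(v) for k,v in c.items()})
    return p,d,c
def rays(uv,c):
    f=200/np.tan(np.radians(float(c['fov_y']))/2)
    K=np.array([[f,0,float(c['cx'])],[0,f,float(c['cy'])],[0,0,1]])
    x=cv2.undistortPoints(np.array(uv,float).reshape(-1,1,2),K,np.array([float(c['k1']),0,0,0.]))[:,0]
    return np.c_[x,np.ones(len(x))]
def plane(uv,c,z):
    R=np.array(c['R']);t=np.array(c['t']); d=rays(uv,c)@R; o=-R.T@t
    return o+d*((z-o[2])/d[:,2])[:,None]
def pts(uv,depth,c):
    R=np.array(c['R']);t=np.array(c['t'])
    return (rays(uv,c)*np.asarray(depth)[:,None]-t)@R
E
python3 - <<'E'
from h import *
for n in("scene","top","wrist"):
    p,d,c=snap(n,n+'0.png'); print(n,c['fov_y'],-np.array(c['R']).T@c['t'],np.array(c['R'])[2],c['k1'])
s=r.get_state();print(s)
E
```

```text
scene 46.30026172763762 [ 0.10133604 -0.89480172  1.22161905] [ 0.27498729  0.58236102 -0.76500826] -0.09574514065320769
top 44.983741847761365 [3.96496174e-01 1.41213304e-03 1.61314786e+00] [ 8.94513918e-02  9.77457582e-04 -9.95990709e-01] 0.03404588491171061
wrist 58.999626029559764 [0.11690898 0.61744073 0.38343996] [ 0.26713368 -0.0853182  -0.9598752 ] -0.08019902932541785
{'clock': 0.15, 'q': array([-1.23524362,  0.68977227, -0.19453909,  1.56607443,  0.15731771,
        0.90251117, -0.21509059]), 'qd': array([-0.00093075, -0.00196342, -0.00140265, -0.00234113, -0.00089009,
       -0.00213825, -0.00096042]), 'joint_torque': array([-1.59746196e-03, -5.27863777e+01, -1.26823805e+00, -1.53586382e+01,
       -5.24424703e-02,  3.89814595e-03,  9.73999181e-05]), 'tool_pos': array([0.1856394 , 0.59630224, 0.23811465]), 'eef_rot': array([ 1.50259572e-01,  9.88646342e-01, -6.84895304e-04, -4.84275345e-05]), 'contact_force': array([ 0.18267469,  1.0623623 , -0.19942566]), 'moment': array([-0.00901994,  0.03965495,  0.00655207]), 'finger_force': 0.0, 'opening': 1.002423998422314}
```

View pics/top0.png

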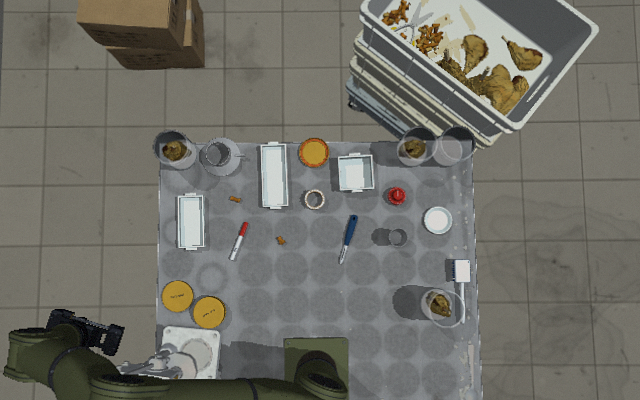

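View pics/scene0.png

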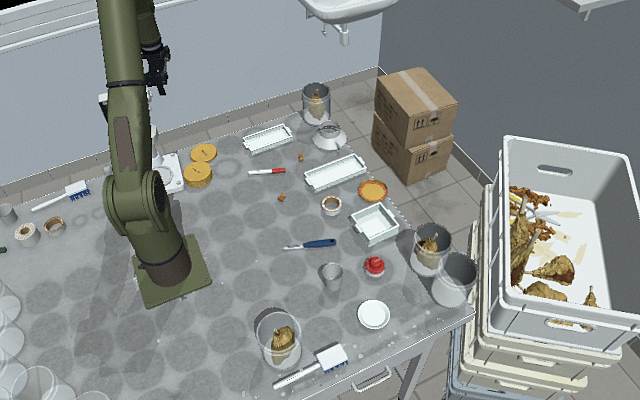

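The top view shows the short tray at (190,221), long tray (274,176), bin (356,172) and saucer (438,220). The cup is at (397,237), timer (396,196), marker (239,241), peeler (348,239), and bones at (235,198) and (280,240). The scene view agrees. Next I'll measure these.

```bash
cat > m.py <<'E'
from h import *
import sys
def comps(f,mask,roi,z,name,amin=8):
    D=np.load('/tmp/%s.npz'%f); m=np.zeros_like(mask); x0,y0,x1,y1=roi; m[y0:y1,x0:x1]=mask[y0:y1,x0:x1]
    n,l,s,ce=cv2.connectedComponentsWithStats(m.astype(np.uint8))
    for i in range(1,n):
        if s[i,4]<amin: continue
        v,u=np.nonzero(l==i); P=plane(np.c_[u,v],D,z)[:,:2]
        (cx,cy),(w,h),a=cv2.minAreaRect((P*1000).astype(np.float32))
        if w<h: w,h,a=h,w,a+90
        Z=pts(np.c_[u,v],D['d'][v,u],D)[:,2]
        print(name,'px',ce[i].round(0),'mean',(P.mean(0)*1000).round(0),'rect',round(cx),round(cy),'LxW',round(w),round(h),'ang',round((a+90)%180-90,1),'n',s[i,4],'z med/max',np.median(Z).round(3),Z.max().round(3))
E
python3 - <<'E'
from m import *
f='top0.png'; D=np.load('/tmp/%s.npz'%f); p=D['p']; h=cv2.cvtColor(p,cv2.COLOR_RGB2HSV); H,S,V=[h[:,:,i].astype(int) for i in range(3)]
v,u=np.mgrid[:400,:640]; Z=pts(np.c_[u.ravel(),v.ravel()],D['d'].ravel(),D)[:,2].reshape(400,640)
print('table z',np.median(Z[200:300,300:340]))
comps(f,(S>100)&(H>95)&(H<125),(300,200,380,280),.015,'peelerblue')
comps(f,Z>.004,(300,205,375,275),.01,'peeler')
comps(f,(S>100)&((H<8)|(H>170)),(210,200,265,270),.015,'markercap')
comps(f,Z>.006,(218,210,262,268),.012,'marker')
comps(f,(S>90)&(H>8)&(H<25),(222,185,300,250),.012,'bone')
comps(f,(S>100)&((H<8)|(H>170)),(380,180,415,210),.04,'timer')
comps(f,(S<40)&(V>190),(165,180,215,260),.02,'short')
comps(f,(S<40)&(V>190),(250,135,298,215),.02,'long')
comps(f,(S<40)&(V>190),(330,145,385,200),.035,'bin')
comps(f,(S<40)&(V>190),(415,200,460,245),.01,'saucer')
comps(f,Z>.05,(365,215,415,255),.07,'cup')
big=cv2.resize(p[125:325,150:480],None,fx=2.4,fy=2.4,interpolation=cv2.INTER_CUBIC);cv2.imwrite('pics/big.png',big[:,:,::-1])
E
```

```text
table z 0.00026377713056558095
peelerblue px [350. 229.] mean [ 455. -117.] rect 452 -117 LxW 101 22 ang -16.9 n 190 z med/max 0.014 1.613
peeler px [313. 208.] mean [526.   6.] rect 531 7 LxW 57 34 ang -58.0 n 66 z med/max 0.022 0.034
peeler px [361. 212.] mean [ 511. -153.] rect 510 -152 LxW 20 10 ang -1.0 n 10 z med/max 0.005 0.007
peeler px [348. 236.] mean [ 430. -109.] rect 418 -106 LxW 171 30 ang -15.0 n 302 z med/max 0.012 1.613
peeler px [364. 222.] mean [ 477. -162.] rect 476 -162 LxW 13 5 ang -34.6 n 8 z med/max 0.005 0.01
peeler px [342. 227.] mean [461. -91.] rect 462 -92 LxW 13 12 ang -64.0 n 9 z med/max 0.005 0.01
peeler px [374. 231.] mean [ 446. -194.] rect 446 -194 LxW 13 3 ang -1.2 n 9 z med/max 0.005 1.613
peeler px [359. 234.] mean [ 437. -147.] rect 439 -148 LxW 23 10 ang 89.5 n 13 z med/max 0.006 0.012
peeler px [352. 254.] mean [ 372. -122.] rect 374 -123 LxW 29 9 ang -34.7 n 12 z med/max 0.006 1.613
peeler px [322. 252.] mean [380. -24.] rect 381 -25 LxW 22 10 ang 58.6 n 12 z med/max 0.005 1.613
peeler px [332. 264.] mean [339. -55.] rect 341 -54 LxW 19 10 an
[... 714 characters left out ...]
28 1.613
short px [190. 222.] mean [483. 411.] rect 485 410 LxW 185 82 ang 0.9 n 1102 z med/max 0.005 1.613
long px [273. 176.] mean [634. 139.] rect 636 135 LxW 223 84 ang 2.0 n 1283 z med/max 0.005 1.613
bin px [359. 156.] mean [ 695. -147.] rect 694 -149 LxW 90 29 ang 72.1 n 60 z med/max 0.041 1.613
bin px [351. 175.] mean [ 632. -122.] rect 634 -136 LxW 115 113 ang 89.4 n 762 z med/max 0.005 1.613
bin px [372. 173.] mean [ 637. -190.] rect 637 -190 LxW 33 0 ang -1.1 n 11 z med/max 0.045 0.052
saucer px [436. 220.] mean [ 482. -401.] rect 481 -402 LxW 86 73 ang -0.6 n 439 z med/max 0.005 1.613
cup px [402. 236.] mean [ 428. -276.] rect 426 -269 LxW 58 47 ang 18.3 n 62 z med/max 0.068 0.08
```

View pics/big.png

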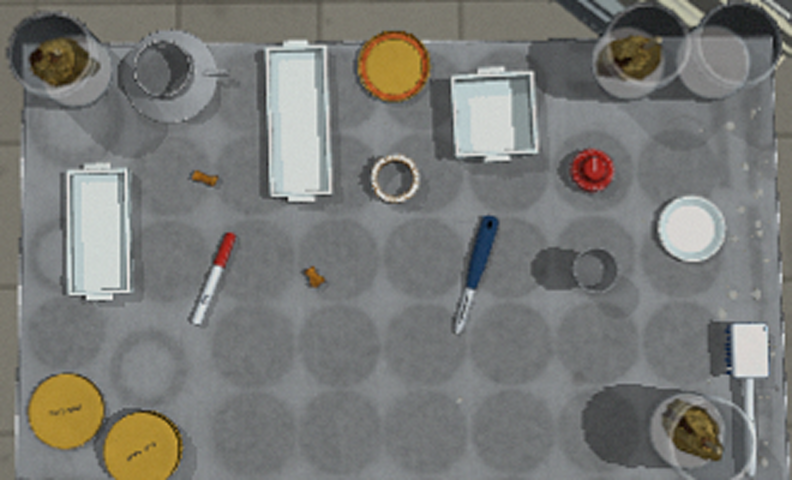

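The enlarged view confirms the layout. The peeler's handle end is far right at (488,222) and its blade is near at (459,328). The marker's red cap is at (229,238), the bones at (204,178) and (313,277), and a glass jug at (165,70) stands behind the left bone. I'll move over the peeler.

Call:
step_arm([
  [[2.6,-3,0],[0,0,0]],
  [[2.6,-3,0],[0,0,0]],
  [[2.6,-3,0],[0,0,0]],
  [[2.6,-3,0],[0,0,0]],
  [[2.6,-3,0],[0,0,0]],
  [[2.6,-3,0],[0,0,0]],
  [[2.6,-3,0],[0,0,0]],
  [[2.6,-3,0],[0,0,0]],
  [[2.6,-3,0],[0,0,0]],
  [[2.6,-3,0],[0,0,0]],
])

```text
clock: 1.15
tool_pos: [0.4466, 0.2953, 0.2386]
eef_rot: [0.15, 0.989, -0.0, -0.0]
contact_force: [1.4, 0.3, -0.2]
opening: 1.002
finger_force: 0.0
```

Call:
step_arm([
  [[0,-4.1,-0.4],[0,0,0]],
  [[0,-4.1,-0.4],[0,0,0]],
  [[0,-4.1,-0.4],[0,0,0]],
  [[0,-4.1,-0.4],[0,0,0]],
  [[0,-4.1,-0.4],[0,0,0]],
  [[0,-4.1,-0.4],[0,0,0]],
  [[0,-4.1,-0.4],[0,0,0]],
  [[0,-4.1,-0.4],[0,0,0]],
  [[0,-4.1,-0.4],[0,0,0]],
  [[0,0,0],[0,0,0]],
])

```text
clock: 2.15
tool_pos: [0.4444, -0.0789, 0.202]
eef_rot: [0.156, 0.988, -0.002, -0.001]
contact_force: [0.5, 0.1, 0.2]
opening: 1.001
finger_force: 0.0
```

```bash
python3 - <<'E'
from h import *
snap('wrist','w1.png'); s=r.get_state(); print(s['q'].round(2),s['tool_pos'].round(4),s['eef_rot'].round(4),s['contact_force'].round(1),s['clock'])
E
```

```text
[ 0.25  0.54 -0.28  2.11  0.29  0.53  1.02] [ 0.4451 -0.0754  0.2023] [ 1.537e-01  9.881e-01 -6.000e-04 -5.000e-04] [ 0.2 -0.  -0. ] 2.2
```

View pics/w1.png

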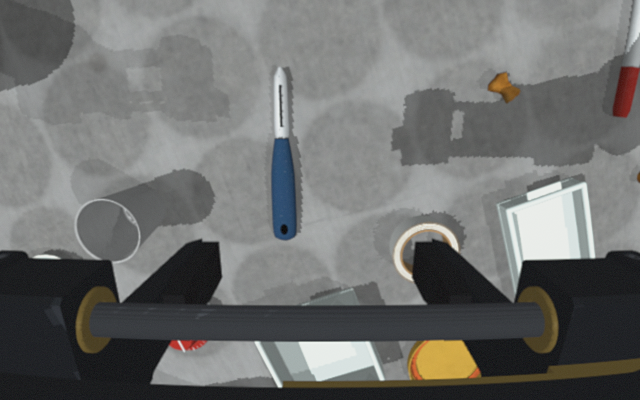

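The wrist view shows the peeler, with its blade tip at (281,68) and handle end at (285,238). The cup rim is at (108,231), a bone is at (504,86), and the bin, tape and tray lie behind the fingers.

```bash
python3 - <<'E'
from m import *
f='w1.png'; D=np.load('/tmp/%s.npz'%f); p=D['p']; h=cv2.cvtColor(p,cv2.COLOR_RGB2HSV); H,S,V=[h[:,:,i].astype(int) for i in range(3)]
comps(f,(S>100)&(H>95)&(H<125),(250,50,320,250),.012,'peelerblue',50)
comps(f,(V>170)&(S<60),(250,50,320,160),.005,'blade',50)
comps(f,(S>120)&(H>5)&(H<25),(460,60,540,120),.009,'bone_near',50)
comps(f,(V>165)&(S<60),(70,190,150,270),.072,'cuprim',50)
# corners top of trays
print(plane([[498,203],[585,178],[596,262]],D,.022).round(3))
E
```

```text
peelerblue px [283. 190.] mean [ 452. -117.] rect 452 -117 LxW 102 23 ang -17.9 n 2007 z med/max 0.013 0.348
blade px [279. 105.] mean [373. -94.] rect 371 -93 LxW 65 12 ang -19.2 n 643 z med/max 0.008 0.348
bone_near px [504.  87.] mean [421. 112.] rect 422 112 LxW 27 22 ang 29.3 n 479 z med/max 0.012 0.348
cuprim px [ 71. 200.] mean [ 390. -282.] rect 390 -281 LxW 18 4 ang -29.5 n 52 z med/max -0.0 0.001
cuprim px [ 83. 225.] mean [ 414. -283.] rect 415 -279 LxW 58 25 ang -34.0 n 179 z med/max 0.071 0.348
cuprim px [127. 256.] mean [ 452. -258.] rect 450 -256 LxW 36 6 ang -70.1 n 62 z med/max 0.071 0.348
[[0.526 0.081 0.022]
 [0.528 0.172 0.022]
 [0.627 0.177 0.022]]
```

Call:
step_arm([
  [[-0.2,-0.9,-3.5],[0,0,0]],
  [[-0.2,-0.9,-3.5],[0,0,0]],
  [[-0.2,-0.9,-3.5],[0,0,0]],
  [[-0.1,-1,-3.5],[0,0,0.5]],
  [[0,0,-1.1],[0,0,0]],
  [[0,0,-1.1],[0,0,0]],
  [[0,0,-1.1],[0,0,0]],
  [[0,0,-1.1],[0,0,0]],
  [[0,0,-1.1],[0,0,0]],
  [[0,0,0],[0,0,0]],
])

```text
clock: 3.2
tool_pos: [0.4418, -0.1084, 0.0163]
eef_rot: [0.144, 0.99, 0.001, -0.003]
contact_force: [-0.1, -0.3, 0.4]
opening: 1.002
finger_force: 0.0
```

Call:
step_arm([
  [[0,0,-0.3],[0,0,0]],
  [[0,0,0],[0,0,0]],
  [[0,0,0],[0,0,0]],
  [[0,0,0],[0,0,0]],
  [[0,0,0],[0,0,0]],
  [[0,0,0],[0,0,0]],
  [[0,0,0],[0,0,0]],
  [[0,0,0],[0,0,0]],
  [[0,0,0],[0,0,0]],
  [[0,0,0],[0,0,0]],
], fingers=0.1, grip_force=15)

```text
clock: 4.2
tool_pos: [0.4399, -0.1139, 0.0147]
eef_rot: [0.148, 0.989, -0.004, -0.003]
contact_force: [-2.0, -5.8, 19.9]
opening: 0.119
finger_force: 12.6
```

The fingers pinched only the handle's rounded top, because the descent fell short. I'll open, rise and look again.

Call:
step_arm([
  [[0,0,0],[0,0,0]],
  [[0,0,0],[0,0,0]],
  [[0,0,0],[0,0,0]],
  [[0,0,0],[0,0,0]],
  [[0,0,1],[0,0,0]],
  [[0,0,2],[0,0,0]],
  [[0,0,2],[0,0,0]],
  [[0,0,1],[0,0,0]],
  [[0,0,0],[0,0,0]],
  [[0,0,0],[0,0,0]],
], fingers=1)

```text
clock: 5.2
tool_pos: [0.4412, -0.1101, 0.0737]
eef_rot: [0.146, 0.989, 0.0, -0.003]
contact_force: [-0.4, -0.2, 0.1]
opening: 0.986
finger_force: 0.0
```

```bash
cat > pm.py <<'E'
from m import *
f='w2.png'; snap('wrist',f); D=np.load('/tmp/%s.npz'%f); p=D['p']; h=cv2.cvtColor(p,cv2.COLOR_RGB2HSV); H,S,V=[h[:,:,i].astype(int) for i in range(3)]
comps(f,(S>100)&(H>95)&(H<125),(0,0,640,400),.012,'peelerblue',300)
s=r.get_state(); print(s['tool_pos'].round(4),s['eef_rot'].round(4),s['contact_force'].round(1),s['opening'],s['clock'])
E
python3 pm.py
```

```text
peelerblue px [311. 230.] mean [ 450. -117.] rect 452 -118 LxW 103 22 ang -18.0 n 4790 z med/max 0.013 0.22
[ 0.441  -0.1101  0.0734] [ 1.459e-01  9.893e-01 -1.000e-04 -3.200e-03] [ 0.4  0.1 -0. ] 1.0025883565366829 5.25
```

View pics/w2.png

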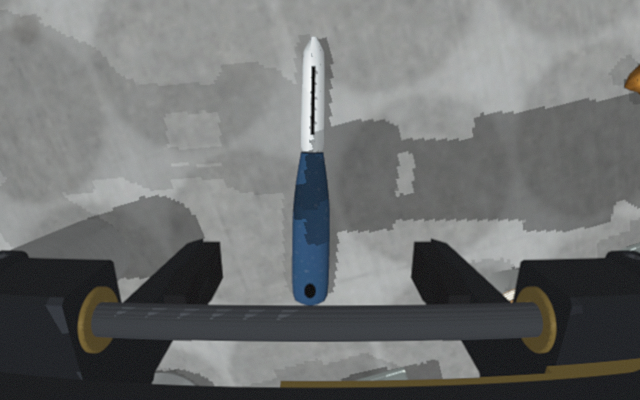

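Call:
step_arm([
  [[-0.3,-0.3,-1.5],[0,0,0]],
  [[0,0,-1.5],[0,0,0]],
  [[0,0,-1.5],[0,0,0]],
  [[0,0,-1],[0,0,0]],
  [[0,0,-0.5],[0,0,0]],
  [[0,0,-0.5],[0,0,0]],
  [[0,0,-0.3],[0,0,0]],
  [[0,0,0],[0,0,0]],
  [[0,0,0],[0,0,0]],
  [[0,0,0],[0,0,0]],
])

```text
clock: 6.25
tool_pos: [0.4381, -0.113, 0.0058]
eef_rot: [0.146, 0.989, -0.0, -0.003]
contact_force: [-0.1, 0.5, -0.3]
opening: 1.002
finger_force: 0.0
```

Call:
step_arm([
  [[0,0,-0.2],[0,0,0]],
  [[0,0,0],[0,0,0]],
  [[0,0,0],[0,0,0]],
  [[0,0,0],[0,0,0]],
  [[0,0,0],[0,0,0]],
  [[0,0,0],[0,0,0]],
  [[0,0,0],[0,0,0]],
  [[0,0,0],[0,0,0]],
  [[0,0,0],[0,0,0]],
  [[0,0,0],[0,0,0]],
], fingers=0.1, grip_force=20)

```text
clock: 7.25
tool_pos: [0.4382, -0.1131, 0.0039]
eef_rot: [0.146, 0.989, -0.0, -0.003]
contact_force: [-0.4, -0.6, -0.4]
opening: 0.243
finger_force: 20.0
```

Peeler gripped: 21 mm opening, 20 N. Lifting, then measuring the trays from their rims.

Call:
step_arm([
  [[0,0,1],[0,0,0]],
  [[0,0,2],[0,0,0]],
  [[0,0,2],[0,0,0]],
  [[0,0,2],[0,0,0]],
  [[0,0,2],[0,0,0]],
  [[0,0,1],[0,0,2]],
  [[0,0.5,0],[0,0,3]],
  [[0,1,0],[0,0,4]],
  [[0,2,0],[0,0,4]],
  [[0,2,0],[0,0,3]],
])

```text
clock: 8.25
tool_pos: [0.4374, -0.0568, 0.1023]
eef_rot: [0.004, 1.0, -0.0, -0.004]
contact_force: [-0.1, 0.3, -0.5]
opening: 0.244
finger_force: 20.0
```

```bash
python3 - <<'E'
from m import *
D=np.load('/tmp/top0.png.npz'); p=D['p']; h=cv2.cvtColor(p,cv2.COLOR_RGB2HSV); S=h[:,:,1];V=h[:,:,2]
v,u=np.mgrid[:400,:640]; X=pts(np.c_[u.ravel(),v.ravel()],D['d'].ravel(),D).reshape(400,640,3);Z=X[:,:,2]
for n,roi,z0,z1 in(('short',(165,180,215,260),.012,.03),('long',(250,135,298,215),.012,.03),('bin',(330,145,385,200),.025,.05),('saucer',(415,200,460,245),.007,.02),('cup',(365,215,415,255),.06,.08)):
    x0,y0,x1,y1=roi; m=np.zeros((400,640),bool); m[y0:y1,x0:x1]=1; m&=(Z>z0)&(Z<z1)
    if n!='cup': m&=(S<60)&(V>140)
    k,l,s,_=cv2.connectedComponentsWithStats(m.astype(np.uint8),connectivity=8); i=1+s[1:,4].argmax(); m=l==i
    P=X[m][:,:2]*1000; (cx,cy),(w,hh),a=cv2.minAreaRect(P.astype(np.float32)); lo,hi=np.percentile(P,[3,97],axis=0)
    b=p.copy(); print(n,m.sum(),'rect',round(cx),round(cy),round(w),round(hh),round(a,1),'mid',((lo+hi)/2).round(),(hi-lo).round())
    # side-wall angle for trays: fit lines to points near y extremes
    if n in('short','long','bin'):
        for sgn,ref in((1,hi[1]),(-1,lo[1])):
            q=P[(abs(P[:,1]-ref)<8)&(P[:,0]>lo[0]+10)&(P[:,0]<hi[0]-10)]; c=np.polyfit(q[:,0]-cx,q[:,1],1); print('  wall y at centre',c[1].round(1),'deg',np.degrees(np.arctan(c[0])).round(1),len(q))
E
```

```text
short 306 rect 486 409 186 85 0.8 mid [484. 409.] [182.  84.]
  wall y at centre 448.2 deg 1.5 87
  wall y at centre 369.1 deg 1.0 90
long 112 rect 550 142 105 60 61.8 mid [560. 133.] [71. 83.]
  wall y at centre 171.5 deg 2.0 26
  wall y at centre 92.9 deg -1.2 14
bin 242 rect 639 -135 130 112 2.6 mid [ 640. -135.] [125. 113.]
  wall y at centre -81.2 deg 2.1 45
  wall y at centre -188.6 deg 2.1 47
saucer 239 rect 481 -406 91 86 89.6 mid [ 481. -407.] [85. 84.]
cup 31 rect 430 -279 57 25 18.3 mid [ 428. -276.] [51. 31.]
```

Call:
step_arm([
  [[2.4,2.1,0],[0,0,0.5]],
  [[2.4,2.1,0],[0,0,0.5]],
  [[2.4,2.1,0],[0,0,0.5]],
  [[2.4,2.1,0],[0,0,0.5]],
  [[2.4,2.1,0],[0,0,0.5]],
  [[2.4,2.1,0],[0,0,0]],
  [[2.4,2.1,0],[0,0,0]],
  [[2.4,2.1,0],[0,0,0]],
  [[1.6,1.5,0],[0,0,0]],
  [[0.6,0.6,-1],[0,0,0]],
])

```text
clock: 9.25
tool_pos: [0.653, 0.135, 0.0926]
eef_rot: [-0.017, 1.0, 0.001, -0.002]
contact_force: [-0.1, 0.1, -1.5]
opening: 0.247
finger_force: 20.0
```

Call:
step_arm([
  [[0,0,0],[0,0,0]],
  [[0,0,0],[0,0,0]],
  [[0,0,0],[0,0,0]],
  [[0,0,0],[0,0,0]],
  [[0,0,0],[0,0,0]],
  [[0,0,-0.5],[0,0,0]],
  [[0,0,-0.5],[0,0,0]],
  [[0,0,-0.5],[0,0,0]],
  [[0,0,0],[0,0,0]],
  [[0,0,0],[0,0,0]],
])

```text
clock: 10.25
tool_pos: [0.6518, 0.1309, 0.0778]
eef_rot: [-0.015, 1.0, -0.001, -0.003]
contact_force: [0.1, -0.3, -1.9]
opening: 0.243
finger_force: 20.0
```

```bash
python3 - <<'E'
from h import *
a,_,c=snap('wrist','w3.png'); b,_,c2=snap('scene','s3.png')
cv2.imwrite('pics/c3.png',np.vstack([a[100:400],cv2.resize(b[100:250,230:480],(640,300))[:300]])[:,:,::-1][:600]); s=r.get_state(); print(s['tool_pos'].round(4),s['eef_rot'].round(4),s['contact_force'].round(1))
E
```

```text
[0.6521 0.131  0.0782] [-1.500e-02  9.999e-01 -6.000e-04 -3.100e-03] [-0.4 -0.3 -1.5]
```

View pics/c3.png

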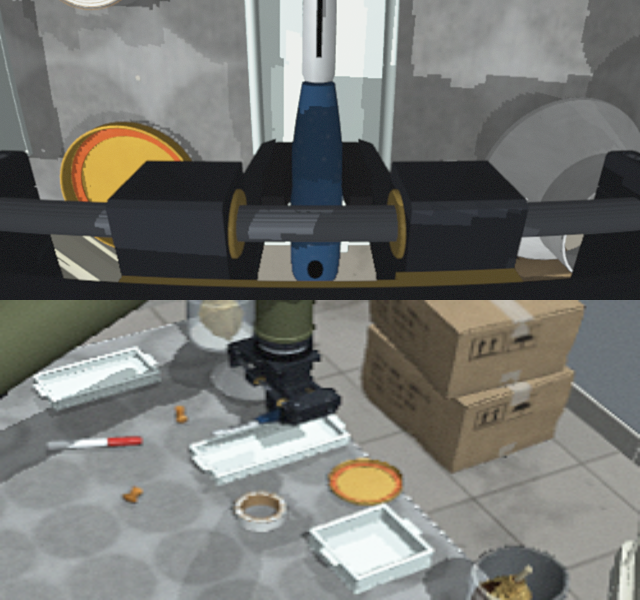

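The peeler is held level and centred between the tray walls, with columns 250 and 392 straddling it at 318. The glass jug at (570,180) stands to the right, so I'll check clearance before lowering.

```bash
python3 - <<'E'
from m import *
D=np.load('/tmp/w3.png.npz'); p=D['p']
print('tray outer walls',plane([[247,105],[397,105],[246,200],[397,200]],D,.022).round(4)[:,:2].tolist())
print(p[110,235:275].mean(1).astype(int)); print(p[110,375:405].mean(1).astype(int))
T=np.load('/tmp/top0.png.npz')
for z in(0,.07,.14): print(z,plane([[150+118/2.4,125+75/2.4],[150+218/2.4,125+75/2.4],[150+167/2.4,125+25/2.4],[150+167/2.4,125+122/2.4]],T,z).round(3)[:,:2].tolist())
d=T['d'];v,u=np.mgrid[135:180,195:245];X=pts(np.c_[u.ravel(),v.ravel()],d[135:180,195:245].ravel(),T).reshape(45,50,3); print((X[::4,::4,2]*1000).round().astype(int))
E
```

```text
tray outer walls [[0.5858, 0.0895], [0.5833, 0.173], [0.641, 0.0878], [0.6383, 0.1779]]
[127 125 126 128 128 129 129 131 130 142 190 229 235 237 235 226 213 195
 169 141 117  99  99 115 137 152 154 153 153 150 152 153 152 152 153 153
 151 152 153 152]
[229 228 228 228 228 228 228 230 228 212 151 103  96 110 124 141 154 162
 170 189 225 230 218 169 122  99  98 101 100 102]
0 [[0.705, 0.388], [0.703, 0.248], [0.776, 0.32], [0.637, 0.319]]
0.07 [[0.691, 0.372], [0.69, 0.237], [0.759, 0.306], [0.627, 0.305]]
0.14 [[0.678, 0.355], [0.677, 0.227], [0.743, 0.292], [0.616, 0.292]]
[[1613 -844 -865 -851 -850 -853 -849 -840 -840 -851 -845 -853 -844]
 [-857 -838 -834 -850 -857    7   16   10    6 -845 -847 -835 -847]
 [   0    2    1    8   24   47   35   59   30   18    1   -3   -9]
 [  30    3    0   20   -1   -1   -4    1   58   21   12    1    4]
 [  41    3    8   40   -1   -4   -4   -3    1   28   15    5   -1]
 [  47    4   15   39    0   -3   -2    6   -6   26   21   36   24]
 [  23   -3   17   55    0   -6   -1    1   62   30   13   10    8]
 [   1    1    4   28   61    2   -2   58   36   27   11    4    1]
 [  -5   -4   -1   19   18   23   29   30   27   17    9   -2    0]
 [   3    4   10    8   11   22   21   14   15    9   -4   -3    2]
 [   9   -2   -4   -3    7   -2    6   -2    2   -6   -1    1   -2]
 [  -2    6    4   -7   -3    4   -5   -2   -8   -1   -1    6   -1]]
```

Clear: the glass thing is only about 60 mm high and more than 20 mm away. Lowering into the tray.

Call:
step_arm([
  [[0.4,0.2,-1],[0,0,0]],
  [[0,0,-1],[0,0,0]],
  [[0,0,-1],[0,0,0]],
  [[0,0,-1],[0,0,0]],
  [[0,0,-1],[0,0,0]],
  [[0,0,-0.8],[0,0,0]],
  [[0,0,-0.5],[0,0,0]],
  [[0,0,-0.4],[0,0,0]],
  [[0,0,0],[0,0,0]],
  [[0,0,0],[0,0,0]],
])

```text
clock: 11.35
tool_pos: [0.6562, 0.133, 0.0114]
eef_rot: [-0.015, 1.0, -0.001, -0.003]
contact_force: [-0.9, -0.4, -1.5]
opening: 0.245
finger_force: 20.0
```

Call:
step_arm([
  [[0,0,-0.2],[0,0,0]],
  [[0,0,0],[0,0,0]],
  [[0,0,0],[0,0,0]],
  [[0,0,0],[0,0,0]],
  [[0,0,0],[0,0,0]],
  [[0,0,0],[0,0,0]],
  [[0,0,0],[0,0,0]],
  [[0,0,0],[0,0,0]],
  [[0,0,0],[0,0,0]],
  [[0,0,0],[0,0,0]],
], fingers=0.37)

```text
clock: 12.35
tool_pos: [0.656, 0.1329, 0.0091]
eef_rot: [-0.015, 1.0, -0.001, -0.003]
contact_force: [0.3, 0.3, 0.2]
opening: 0.368
finger_force: 0.0
```

Call:
step_arm([
  [[0,0,0.5],[0,0,0]],
  [[0,0,1],[0,0,0]],
  [[0,0,2],[0,0,0]],
  [[0,0,2],[0,0,0]],
  [[0,0,2],[0,0,0]],
  [[0,0,2],[0,0,0]],
  [[0,0,2],[0,0,0]],
  [[-2,0,1],[0,0,-3]],
  [[-3,0,0],[0,0,-4]],
  [[-3,0,0],[0,0,-4]],
])

```text
clock: 13.35
tool_pos: [0.5758, 0.1332, 0.1363]
eef_rot: [0.083, 0.997, 0.0, -0.002]
contact_force: [-0.5, -0.0, -0.2]
opening: 0.375
finger_force: 0.0
```

```bash
python3 - <<'E'
from m import *
f='w4.png'; snap('wrist',f); D=np.load('/tmp/%s.npz'%f); p=D['p']; h=cv2.cvtColor(p,cv2.COLOR_RGB2HSV); H,S,V=[h[:,:,i].astype(int) for i in range(3)]
comps(f,(S>100)&(H>95)&(H<125),(0,0,640,400),.017,'peelerblue',200)
comps(f,(S>120)&((H<8)|(H>170)),(0,0,640,400),.01,'cap',100)
s=r.get_state(); print(s['tool_pos'].round(4),s['eef_rot'].round(4))
E
```

```text
peelerblue px [331. 275.] mean [650. 132.] rect 648 132 LxW 63 22 ang 0.3 n 1476 z med/max 0.018 0.282
cap px [428.  22.] mean [466. 233.] rect 466 233 LxW 34 16 ang -21.1 n 998 z med/max 0.014 0.282
[0.5692 0.1331 0.1359] [ 0.0818  0.9966 -0.0014 -0.0055]
```

View pics/w4.png

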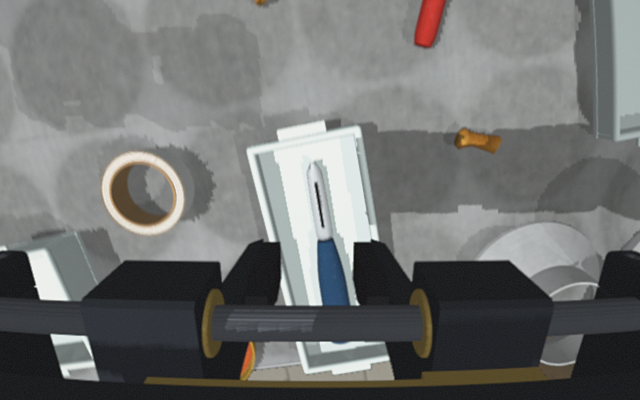

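The peeler lies flat inside the long tray, blade at (318,190). The second bone is at (478,140) and the marker's cap at (428,22). Next, the marker.

Call:
step_arm([
  [[-1.5,1.3,0],[0,0,-2]],
  [[-1.5,1.3,0],[0,0,-2]],
  [[-1.5,1.3,0],[0,0,-2]],
  [[-1.5,1.3,0],[0,0,-2]],
  [[-1.5,1.3,0],[0,0,-2]],
  [[-1.5,1.3,0],[0,0,-1.5]],
  [[-1.5,1.3,0],[0,0,0]],
  [[-1.5,1.3,0],[0,0,0]],
  [[-1,1,0],[0,0,0]],
  [[-0.5,0.5,0],[0,0,0]],
], fingers=0.7)

```text
clock: 14.4
tool_pos: [0.4405, 0.2537, 0.1356]
eef_rot: [0.179, 0.984, 0.001, -0.003]
contact_force: [0.3, -0.3, -0.2]
opening: 0.7
finger_force: 0.0
```

```bash
python3 - <<'E'
from m import *
f='w5.png'; snap('wrist',f); D=np.load('/tmp/%s.npz'%f); p=D['p']; h=cv2.cvtColor(p,cv2.COLOR_RGB2HSV); H,S,V=[h[:,:,i].astype(int) for i in range(3)]
comps(f,(S>120)&((H<8)|(H>170)),(0,0,640,400),.010,'cap',100)
comps(f,(S<50)&(V>170),(230,0,420,250),.010,'white',300)
comps(f,(S>120)&(H>5)&(H<25),(0,0,640,300),.009,'bone',100)
s=r.get_state(); print(s['tool_pos'].round(4),s['eef_rot'].round(4))
E
```

```text
cap px [305. 218.] mean [459. 236.] rect 461 235 LxW 48 15 ang -20.8 n 1026 z med/max 0.015 0.281
white px [304. 134.] mean [396. 260.] rect 398 259 LxW 85 13 ang -21.5 n 1843 z med/max 0.014 0.281
bone px [151. 224.] mean [420. 113.] rect 420 114 LxW 27 23 ang 34.5 n 609 z med/max 0.012 0.281
bone px [153. 295.] mean [480.  82.] rect 478 82 LxW 22 11 ang 70.8 n 207 z med/max 0.211 0.216
bone px [480. 295.] mean [583. 356.] rect 582 357 LxW 22 11 ang 67.8 n 208 z med/max 0.211 0.281
[0.44   0.2541 0.1354] [ 0.1787  0.9839  0.0011 -0.0029]
```

View pics/w5.png

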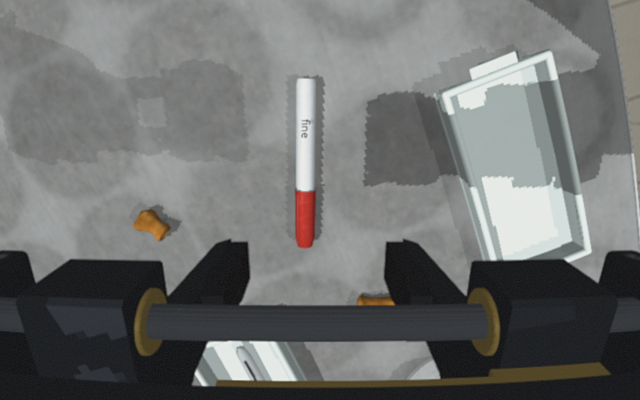

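The marker lies at (305,165) in line with the fingers, and its middle is about (420,250) mm. The short tray is at the right, corners near (445,95) and (548,55). Descending.

Call:
step_arm([
  [[-0.5,-0.1,-2],[0,0,0]],
  [[-0.5,-0.1,-2],[0,0,0]],
  [[-0.5,-0.1,-2],[0,0,0]],
  [[-0.5,-0.1,-2],[0,0,0]],
  [[0,0,-2],[0,0,0]],
  [[0,0,-1.5],[0,0,0]],
  [[0,0,-0.8],[0,0,0]],
  [[0,0,-0.5],[0,0,0]],
  [[0,0,0],[0,0,0]],
  [[0,0,0],[0,0,0]],
])

```text
clock: 15.45
tool_pos: [0.4214, 0.2479, 0.0066]
eef_rot: [0.181, 0.984, 0.0, -0.003]
contact_force: [-0.6, 0.3, 0.3]
opening: 0.702
finger_force: 0.0
```

Call:
step_arm([
  [[-0.1,0.2,-0.3],[0,0,0]],
  [[0,0,0],[0,0,0]],
  [[0,0,0],[0,0,0]],
  [[0,0,0],[0,0,0]],
  [[0,0,0],[0,0,0]],
  [[0,0,0],[0,0,0]],
  [[0,0,0],[0,0,0]],
  [[0,0,0],[0,0,0]],
  [[0,0,0],[0,0,0]],
  [[0,0,0],[0,0,0]],
], fingers=0.05, grip_force=12)

```text
clock: 16.45
tool_pos: [0.42, 0.2498, 0.0031]
eef_rot: [0.18, 0.984, -0.0, -0.003]
contact_force: [0.3, -1.1, 1.9]
opening: 0.186
finger_force: 12.0
```

Call:
step_arm([
  [[0,0,1],[0,0,0]],
  [[0,0,2],[0,0,0]],
  [[0,0,2],[0,0,0]],
  [[0,0,2],[0,0,0]],
  [[0,0,1],[0,0,0]],
  [[0.7,1.6,0],[0,0,2]],
  [[0.7,1.6,0],[0,0,4]],
  [[0.7,1.6,0],[0,0,5]],
  [[0.7,1.6,0],[0,0,5]],
  [[0.7,1.6,0],[0,0,4]],
])

```text
clock: 17.45
tool_pos: [0.455, 0.33, 0.0826]
eef_rot: [0.005, 1.0, -0.001, -0.004]
contact_force: [-0.1, 0.3, 0.5]
opening: 0.186
finger_force: 12.0
```

Call:
step_arm([
  [[0.7,1.6,0],[0,0,2]],
  [[0.7,1.6,0],[0,0,0]],
  [[0.7,1.6,0],[0,0,0]],
  [[0.7,1.6,0],[0,0,0]],
  [[0.2,1.4,0],[0,0,0]],
  [[0,0,0],[0,0,0]],
  [[0,0,0],[0,0,0]],
  [[0,0,0],[0,0,0]],
  [[0,0,0],[0,0,0]],
  [[0,0,0],[0,0,0]],
])

```text
clock: 18.45
tool_pos: [0.4851, 0.4071, 0.0831]
eef_rot: [-0.01, 1.0, -0.001, -0.003]
contact_force: [-0.9, 0.6, 0.0]
opening: 0.184
finger_force: 12.0
```

```bash
python3 - <<'E'
from m import *
a,_,c=snap('wrist','w6.png'); b,_,c2=snap('scene','s6.png')
cv2.imwrite('pics/c6.png',np.vstack([a[0:300],cv2.resize(b[100:250,200:450],(640,300))])[:,:,::-1]); s=r.get_state(); print(s['tool_pos'].round(4),s['eef_rot'].round(4),s['contact_force'].round(1),s['opening'])
E
```

```text
[0.4851 0.4075 0.0832] [-1.050e-02  9.999e-01 -8.000e-04 -3.100e-03] [-1.1 -0.7  0.7] 0.18288254152578146
```

View pics/c6.png

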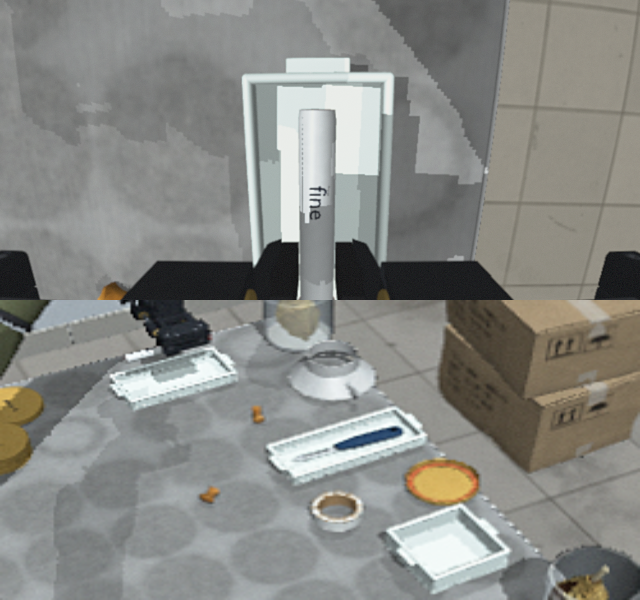

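The marker is centred between the tray walls, with columns 244 and 393 straddling it at 317. The scene view shows the peeler lying in its tray. Lowering.

Call:
step_arm([
  [[0,0,-1],[0,0,0]],
  [[0,0,-1.5],[0,0,0]],
  [[0,0,-1.5],[0,0,0]],
  [[0,0,-1.5],[0,0,0]],
  [[0,0,-1],[0,0,0]],
  [[0,0,-0.5],[0,0,0]],
  [[0,0,-0.5],[0,0,0]],
  [[0,0,0],[0,0,0]],
  [[0,0,0],[0,0,0]],
  [[0,0,0],[0,0,0]],
])

```text
clock: 19.55
tool_pos: [0.4852, 0.4081, 0.0086]
eef_rot: [-0.011, 1.0, -0.0, -0.003]
contact_force: [0.2, 0.4, 0.2]
opening: 0.18
finger_force: 12.0
```

Call:
step_arm([
  [[0,0,0],[0,0,0]],
  [[0,0,0],[0,0,0]],
  [[0,0,0],[0,0,0]],
  [[0,0,0],[0,0,0]],
  [[0,0,0],[0,0,0]],
  [[0,0,0],[0,0,0]],
  [[0,0,0.3],[0,0,0]],
  [[0,0,1],[0,0,0]],
  [[0,0,1.5],[0,0,0]],
  [[0,0,2],[0,0,0]],
], fingers=0.32)

```text
clock: 20.55
tool_pos: [0.4848, 0.4077, 0.0572]
eef_rot: [-0.011, 1.0, -0.001, -0.003]
contact_force: [-0.2, -0.3, 0.5]
opening: 0.319
finger_force: 0.0
```

Marker released. On to the far bone.

Call:
step_arm([
  [[0,0,3],[0,0,0]],
  [[1,-1.5,3],[0,0,0]],
  [[1.5,-2,3],[0,0,0]],
  [[1.5,-2,0],[0,0,0]],
  [[1.5,-2,0],[0,0,0]],
  [[1.5,-2,0],[0,0,0]],
  [[1.5,-2,0],[0,0,0]],
  [[1.5,-2,0],[0,0,0]],
  [[0.5,-0.8,0],[0,0,0]],
  [[0,0,0],[0,0,0]],
], fingers=0.7)

```text
clock: 21.55
tool_pos: [0.5909, 0.2634, 0.1468]
eef_rot: [-0.009, 1.0, -0.001, -0.003]
contact_force: [0.0, 0.8, -0.3]
opening: 0.698
finger_force: 0.0
```

```bash
python3 - <<'E'
from m import *
f='w7.png'; snap('wrist',f); D=np.load('/tmp/%s.npz'%f); p=D['p']; h=cv2.cvtColor(p,cv2.COLOR_RGB2HSV); H,S,V=[h[:,:,i].astype(int) for i in range(3)]
comps(f,(S>120)&((H<5)|(H>170)),(0,0,640,400),.017,'cap',100)
comps(f,(S>120)&(H>5)&(H<25),(0,0,640,280),.009,'bone',100)
s=r.get_state(); print(s['tool_pos'].round(4),s['eef_rot'].round(4))
E
```

```text
cap px [502. 111.] mean [526. 405.] rect 527 405 LxW 48 17 ang 0.4 n 1206 z med/max 0.018 0.293
bone px [319. 147.] mean [558. 264.] rect 560 264 LxW 33 16 ang 68.7 n 613 z med/max 0.011 0.015
bone px [ 43. 266.] mean [673.   6.] rect 674 10 LxW 36 24 ang -87.3 n 556 z med/max 0.003 0.293
[0.5897 0.2653 0.1468] [-1.040e-02  9.999e-01 -1.000e-04 -3.100e-03]
```

View pics/w7.png

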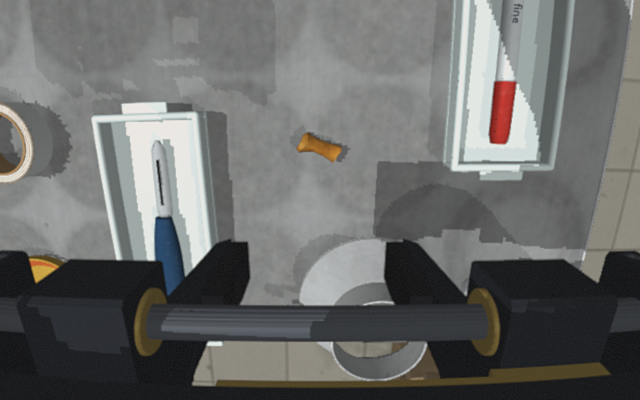

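The bone is at (320,147) with its long axis at about 69°. Both the peeler and the marker lie in their trays. I'll turn the gripper across the bone while descending.

Call:
step_arm([
  [[-0.4,0,-1],[0,0,8.5]],
  [[-0.4,0,-1],[0,0,8.5]],
  [[-0.4,0,-1],[0,0,8.5]],
  [[-0.4,0,-1],[0,0,8.5]],
  [[-0.4,0,-1],[0,0,8.5]],
  [[-0.4,0,-1],[0,0,8.5]],
  [[-0.4,0,-1],[0,0,8.5]],
  [[-0.2,-0.1,-1],[0,0,8.5]],
  [[0,0,0],[0,0,0]],
  [[0,0,0],[0,0,0]],
])

```text
clock: 22.6
tool_pos: [0.5592, 0.2654, 0.0666]
eef_rot: [-0.567, 0.823, -0.002, -0.002]
contact_force: [0.4, 0.0, -0.5]
opening: 0.701
finger_force: 0.0
```

```bash
python3 - <<'E'
from m import *
f='w8.png'; snap('wrist',f); D=np.load('/tmp/%s.npz'%f); p=D['p']; h=cv2.cvtColor(p,cv2.COLOR_RGB2HSV); H,S,V=[h[:,:,i].astype(int) for i in range(3)]
comps(f,(S>120)&(H>5)&(H<25),(150,0,500,400),.009,'bone',100)
s=r.get_state(); print(s['tool_pos'].round(4),s['eef_rot'].round(4),s['q'].round(2)); x,y=s['eef_rot'][:2]; print('closing',2*np.degrees(np.arctan2(y,x))-90)
E
```

```text
bone px [317. 215.] mean [559. 263.] rect 560 264 LxW 35 16 ang 69.6 n 1104 z med/max 0.011 0.212
bone px [156. 296.] mean [679. 278.] rect 679 279 LxW 13 10 ang 60.4 n 196 z med/max 0.141 0.212
bone px [487. 322.] mean [477. 378.] rect 479 378 LxW 58 20 ang 82.2 n 997 z med/max 0.148 0.212
bone px [154. 345.] mean [701. 313.] rect 701 315 LxW 13 8 ang 59.7 n 113 z med/max 0.147 0.149
bone px [373. 382.] mean [566. 398.] rect 575 394 LxW 209 13 ang -19.0 n 1649 z med/max 0.157 0.212
[0.5597 0.2653 0.0669] [-0.5673  0.8235 -0.0019 -0.0017] [-0.06  1.07 -0.9   1.68  1.03  0.94  1.4 ]
closing 159.12214427593517
```

Call:
step_arm([
  [[0,-0.1,-1.5],[0,0,0]],
  [[0,0,-1.5],[0,0,0]],
  [[0,0,-1.5],[0,0,0]],
  [[0,0,-1],[0,0,0]],
  [[0,0,-0.5],[0,0,0]],
  [[0,0,-0.4],[0,0,0]],
  [[0,0,0],[0,0,0]],
  [[0,0,0],[0,0,0]],
  [[0,0,0],[0,0,0]],
  [[0,0,0],[0,0,0]],
])

```text
clock: 23.65
tool_pos: [0.5602, 0.263, 0.0025]
eef_rot: [-0.568, 0.823, -0.002, -0.002]
contact_force: [-0.2, 0.1, -0.1]
opening: 0.699
finger_force: 0.0
```

Call:
step_arm([
  [[0,0,0],[0,0,0]],
  [[0,0,0],[0,0,0]],
  [[0,0,0],[0,0,0]],
  [[0,0,0],[0,0,0]],
  [[0,0,0],[0,0,0]],
  [[0,0,0],[0,0,0]],
  [[0,0,0],[0,0,0]],
  [[0,0,0],[0,0,0]],
  [[0,0,0],[0,0,0]],
  [[0,0,0],[0,0,0]],
], fingers=0, grip_force=15)

```text
clock: 24.65
tool_pos: [0.5599, 0.2628, 0.0021]
eef_rot: [-0.568, 0.823, -0.002, -0.002]
contact_force: [0.9, -0.2, 0.0]
opening: 0.184
finger_force: 14.8
```

Call:
step_arm([
  [[0,0,1],[0,0,0]],
  [[0,0,2],[0,0,0]],
  [[0,0,3],[0,0,0]],
  [[0,0,3],[0,0,0]],
  [[0,0,2],[0,0,0]],
  [[0,-1,0],[0,0,-5]],
  [[0.5,-2,0],[0,0,-7]],
  [[0.5,-3,0],[0,0,-7]],
  [[0.5,-3,0],[0,0,-7]],
  [[0.5,-3,0],[0,0,-7]],
])

```text
clock: 25.65
tool_pos: [0.58, 0.1417, 0.1124]
eef_rot: [-0.309, 0.951, -0.002, -0.003]
contact_force: [0.5, 0.5, -0.2]
opening: 0.184
finger_force: 14.8
```

Call:
step_arm([
  [[0.5,-3,0],[0,0,-7]],
  [[0.5,-3,0],[0,0,-7]],
  [[0.5,-3,0],[0,0,-7]],
  [[0.5,-3,0],[0,0,-7]],
  [[0.5,-3,0],[0,0,-6]],
  [[0.5,-3,0],[0,0,0]],
  [[0.5,-3,0],[0,0,0]],
  [[0.5,-3,0],[0,0,0]],
  [[0,-2.5,0],[0,0,0]],
  [[0,-1,0],[0,0,0]],
])

```text
clock: 26.65
tool_pos: [0.6195, -0.136, 0.1119]
eef_rot: [-0.017, 1.0, -0.002, -0.004]
contact_force: [-0.4, -0.1, -0.1]
opening: 0.186
finger_force: 14.8
```

Call:
step_arm([
  [[0,-0.5,0],[0,0,0]],
  [[0,0,0],[0,0,0]],
  [[0,0,0],[0,0,0]],
  [[0,0,-2],[0,0,0]],
  [[0,0,-2],[0,0,0]],
  [[0,0,-1],[0,0,0]],
  [[0,0,0],[0,0,0]],
  [[0,0,0],[0,0,0]],
  [[0,0,0],[0,0,0]],
  [[0,0,0],[0,0,0]],
])

```text
clock: 27.65
tool_pos: [0.6206, -0.137, 0.063]
eef_rot: [-0.019, 1.0, -0.001, -0.002]
contact_force: [0.3, 0.1, -0.6]
opening: 0.182
finger_force: 14.8
```

```bash
python3 - <<'E'
from m import *
a,_,c=snap('wrist','w9.png'); s=r.get_state(); print(s['tool_pos'].round(4),s['eef_rot'].round(4),s['contact_force'].round(1),s['opening'],s['clock'])
E
```

```text
[ 0.6205 -0.1371  0.0629] [-1.930e-02  9.998e-01 -7.000e-04 -2.500e-03] [ 0.  -0.4 -0.4] 0.182133724199379 27.7
```

View pics/w9.png

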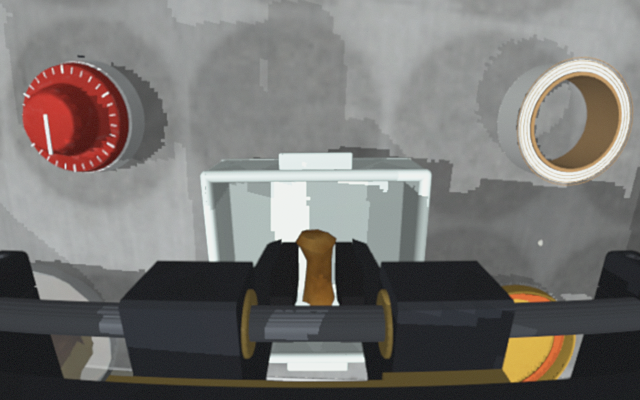

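The bone is held over the bin, whose rim spans columns 205–430, and the timer and tape are clear. Lowering and releasing.

Call:
step_arm([
  [[0,0,-1.5],[0,0,0]],
  [[0,0,-1.5],[0,0,0]],
  [[0,0,-1],[0,0,0]],
  [[0,0,-0.5],[0,0,0]],
  [[0,0,0],[0,0,0]],
  [[0,0,0],[0,0,0]],
  [[0,0,0],[0,0,0]],
  [[0,0,0],[0,0,0]],
  [[0,0,0],[0,0,0]],
  [[0,0,0],[0,0,0]],
])

```text
clock: 28.7
tool_pos: [0.6201, -0.1372, 0.0174]
eef_rot: [-0.019, 1.0, -0.001, -0.003]
contact_force: [-0.0, -0.9, -1.1]
opening: 0.186
finger_force: 14.8
```

Call:
step_arm([
  [[0,0,0],[0,0,0]],
  [[0,0,0],[0,0,0]],
  [[0,0,0],[0,0,0]],
  [[0,0,0],[0,0,0]],
  [[0,0,0],[0,0,0]],
  [[0,0,1],[0,0,0]],
  [[0,0,2.5],[0,0,0]],
  [[0,0,3],[0,0,0]],
  [[0,0,3],[0,0,0]],
  [[-1,1,1],[0,0,0]],
], fingers=0.4)

```text
clock: 29.7
tool_pos: [0.6128, -0.1282, 0.1259]
eef_rot: [-0.018, 1.0, -0.001, 0.0]
contact_force: [0.3, 0.8, -0.4]
opening: 0.403
finger_force: 0.0
```

Call:
step_arm([
  [[-2,2.5,0],[0,0,0]],
  [[-2,2.7,0],[0,0,0]],
  [[-2,2.7,0],[0,0,0]],
  [[-2,2.7,0],[0,0,0]],
  [[-2,2.7,0],[0,0,0]],
  [[-2,2.7,0],[0,0,0]],
  [[-2,2.7,0],[0,0,0]],
  [[-1,2.5,0],[0,0,0]],
  [[0,2.5,0],[0,0,0]],
  [[0,1,0],[0,0,0]],
], fingers=0.7)

```text
clock: 30.7
tool_pos: [0.4601, 0.1231, 0.1232]
eef_rot: [-0.021, 1.0, 0.0, -0.002]
contact_force: [-0.2, 0.4, 0.9]
opening: 0.703
finger_force: 0.0
```

```bash
cat > bone.py <<'E'
from m import *
f=sys.argv[1]; snap('wrist',f); D=np.load('/tmp/%s.npz'%f); p=D['p']; h=cv2.cvtColor(p,cv2.COLOR_RGB2HSV); H,S,V=[h[:,:,i].astype(int) for i in range(3)]
comps(f,(S>120)&(H>5)&(H<25),(150,0,500,400),.009,'bone',100)
s=r.get_state(); print(s['tool_pos'].round(4),s['eef_rot'].round(4),s['q'].round(2)); x,y=s['eef_rot'][:2]; print('closing',2*np.degrees(np.arctan2(y,x))-90,s['clock'])
E
python3 bone.py w10.png
```

```text
bone px [305. 140.] mean [420. 113.] rect 421 113 LxW 27 20 ang 34.5 n 757 z med/max 0.013 0.269
bone px [157. 296.] mean [557. -10.] rect 556 -11 LxW 15 15 ang -77.9 n 194 z med/max 0.198 0.269
bone px [487. 322.] mean [571. 278.] rect 572 276 LxW 73 26 ang 15.7 n 986 z med/max 0.205 0.269
bone px [154. 345.] mean [608. -18.] rect 611 -17 LxW 17 10 ang -7.0 n 110 z med/max 0.203 0.269
bone px [370. 382.] mean [641. 180.] rect 639 170 LxW 267 16 ang -86.4 n 1574 z med/max 0.214 0.22
[0.4605 0.1237 0.1231] [-0.0214  0.9998  0.001  -0.002 ] [ 0.04  0.77 -0.65  2.09  0.88  0.58  0.36]
closing 92.4568234241284 30.75
```

View pics/w10.png

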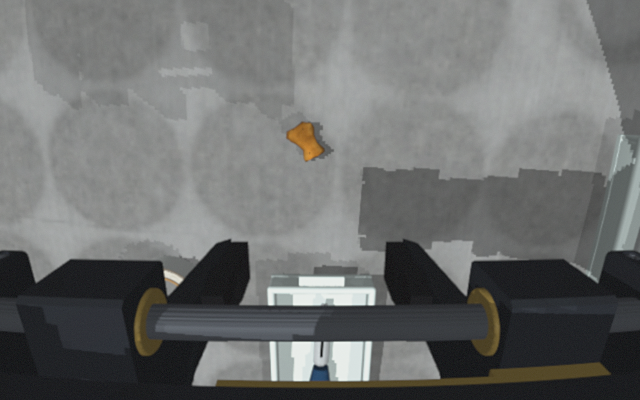

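The bone is at (305,140), with waist pinched across. I'll get its axis by moments.

```bash
python3 - <<'E'
from m import *
D=np.load('/tmp/w10.png.npz'); p=D['p']; h=cv2.cvtColor(p,cv2.COLOR_RGB2HSV); H,S,V=[h[:,:,i].astype(int) for i in range(3)]
m=(S>120)&(H>5)&(H<25); v,u=np.nonzero(m[100:180,270:350]); P=plane(np.c_[u+270,v+100],D,.009)[:,:2]*1000
w,E=np.linalg.eigh(np.cov(P.T)); a=np.degrees(np.arctan2(E[1,1],E[0,1]));print(w**.5,a,P.mean(0))
for t in range(0,180,10):
    q=P@[np.cos(np.radians(t)),np.sin(np.radians(t))]; print(t,np.ptp(q).round(0),end=' ')
cv2.imwrite('pics/c10.png',cv2.resize(p[100:180,265:345],(400,400),interpolation=cv2.INTER_CUBIC)[:,:,::-1])
E
```

```text
[4.71628522 7.68083446] -142.5382079794541 [419.96298028 112.73653777]
0 28.0 10 28.0 20 28.0 30 27.0 40 27.0 50 29.0 60 30.0 70 30.0 80 29.0 90 27.0 100 25.0 110 23.0 120 20.0 130 20.0 140 23.0 150 25.0 160 27.0 170 27.0
```

View pics/c10.png

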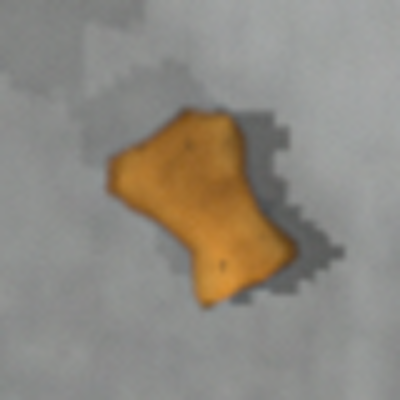

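The crop shows an hourglass bone with its axis from (175,150) to (250,275), about 35° in the world. I'll grip across it at 125°.

Call:
step_arm([
  [[-0.8,-0.2,-1],[0,0,6.5]],
  [[-0.8,-0.2,-1],[0,0,6.5]],
  [[-0.8,-0.2,-1],[0,0,6.5]],
  [[-0.8,-0.2,-1],[0,0,6.5]],
  [[-0.8,-0.2,-1],[0,0,6.5]],
  [[0,0,-1],[0,0,0]],
  [[0,0,0],[0,0,0]],
  [[0,0,0],[0,0,0]],
  [[0,0,0],[0,0,0]],
  [[0,0,0],[0,0,0]],
])

```text
clock: 31.75
tool_pos: [0.4205, 0.1097, 0.0625]
eef_rot: [-0.298, 0.955, -0.002, -0.002]
contact_force: [0.3, 0.7, 0.8]
opening: 0.699
finger_force: 0.0
```

```bash
python3 bone.py w11.png
```

```text
bone px [321. 223.] mean [420. 112.] rect 421 113 LxW 29 20 ang 34.7 n 1153 z med/max 0.012 0.208
bone px [156. 296.] mean [524.  53.] rect 524 54 LxW 13 10 ang 25.9 n 186 z med/max 0.137 0.142
bone px [487. 322.] mean [416. 245.] rect 417 244 LxW 57 20 ang 49.1 n 1043 z med/max 0.144 0.208
bone px [154. 346.] mean [561.  69.] rect 562 70 LxW 13 7 ang 25.3 n 110 z med/max 0.143 0.145
bone px [371. 382.] mean [500. 211.] rect 502 203 LxW 205 12 ang -54.8 n 1538 z med/max 0.153 0.208
[0.4204 0.1098 0.0625] [-0.2981  0.9545 -0.0016 -0.0024] [-0.01  0.87 -0.59  2.24  1.31  0.46  0.49]
closing 124.68878894014446 31.8
```

Call:
step_arm([
  [[0,0.3,-1.5],[0,0,0]],
  [[0,0,-1.5],[0,0,0]],
  [[0,0,-1.5],[0,0,0]],
  [[0,0,-0.8],[0,0,0]],
  [[0,0,-0.4],[0,0,0]],
  [[0,0,-0.3],[0,0,0]],
  [[0,0,0],[0,0,0]],
  [[0,0,0],[0,0,0]],
  [[0,0,0],[0,0,0]],
  [[0,0,0],[0,0,0]],
])

```text
clock: 32.8
tool_pos: [0.4202, 0.1129, 0.0024]
eef_rot: [-0.298, 0.954, -0.002, -0.003]
contact_force: [0.6, -0.2, 0.3]
opening: 0.7
finger_force: 0.0
```

Call:
step_arm([
  [[0,0,0],[0,0,0]],
  [[0,0,0],[0,0,0]],
  [[0,0,0],[0,0,0]],
  [[0,0,0],[0,0,0]],
  [[0,0,0],[0,0,0]],
  [[0,0,0],[0,0,0]],
  [[0,0,0],[0,0,0]],
  [[0,0,0],[0,0,0]],
  [[0,0,0],[0,0,0]],
  [[0,0,0],[0,0,0]],
], fingers=0, grip_force=15)

```text
clock: 33.8
tool_pos: [0.42, 0.1129, 0.0021]
eef_rot: [-0.298, 0.954, -0.002, -0.003]
contact_force: [0.4, -0.0, -0.2]
opening: 0.23
finger_force: 15.0
```

Call:
step_arm([
  [[0,0,1],[0,0,0]],
  [[0,0,2],[0,0,0]],
  [[0,0,2],[0,0,0]],
  [[0,0,2],[0,0,0]],
  [[0,0,2],[0,0,0]],
  [[0,0,2],[0,0,0]],
  [[1,-1,0],[0,0,-5]],
  [[2,-2,0],[0,0,-6]],
  [[2,-2,0],[0,0,-6]],
  [[2,-2,0],[0,0,-6]],
])

```text
clock: 34.8
tool_pos: [0.4904, 0.0419, 0.1122]
eef_rot: [-0.1, 0.995, -0.001, -0.003]
contact_force: [0.4, 0.1, -0.1]
opening: 0.225
finger_force: 15.0
```

Call:
step_arm([
  [[2,-2,0],[0,0,-5]],
  [[2,-2,0],[0,0,-4]],
  [[2,-2,0],[0,0,0]],
  [[2,-2,0],[0,0,0]],
  [[2,-2,0],[0,0,0]],
  [[2,-2,0],[0,0,0]],
  [[2,-2,0],[0,0,0]],
  [[1,-2,0],[0,0,0]],
  [[0.5,-1.5,0],[0,0,0]],
  [[0,0,0],[0,0,0]],
])

```text
clock: 35.8
tool_pos: [0.6448, -0.1357, 0.1113]
eef_rot: [-0.021, 1.0, -0.002, -0.004]
contact_force: [-0.7, -1.1, -0.9]
opening: 0.23
finger_force: 15.0
```

```bash
python3 bone.py w12.png|tail -2; python3 - <<'E'
import cv2;cv2.imwrite('pics/c12.png',cv2.imread('pics/w12.png')[120:400,150:500])
E
```

```text
[ 0.6444 -0.1332  0.1115] [-2.270e-02  9.997e-01 -8.000e-04 -3.700e-03] [ 0.47  0.97 -0.68  1.54  0.72  0.91  1.16]
closing 92.59614095277482 35.85
```

View pics/c12.png

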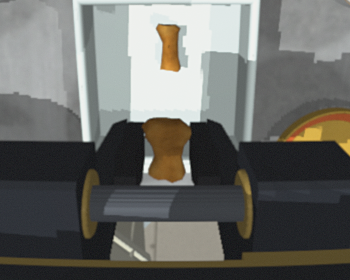

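The first bone lies in the bin at (170,47) and the second is held above it. That uses up my picture budget, so from here I'll work by numbers.

Call:
step_arm([
  [[1,-0.2,0],[0,0,0]],
  [[0.8,0,-1],[0,0,0]],
  [[0,0,-2],[0,0,0]],
  [[0,0,-2],[0,0,0]],
  [[0,0,-2],[0,0,0]],
  [[0,0,-1],[0,0,0]],
  [[0,0,-0.6],[0,0,0]],
  [[0,0,0],[0,0,0]],
  [[0,0,0],[0,0,0]],
  [[0,0,0],[0,0,0]],
])

```text
clock: 36.85
tool_pos: [0.6637, -0.1342, 0.0271]
eef_rot: [-0.024, 1.0, -0.001, -0.002]
contact_force: [-0.5, -0.3, 0.7]
opening: 0.228
finger_force: 15.0
```

Call:
step_arm([
  [[0,0,0],[0,0,0]],
  [[0,0,0],[0,0,0]],
  [[0,0,0],[0,0,0]],
  [[0,0,0],[0,0,0]],
  [[0,0,0],[0,0,0]],
  [[0,0,1],[0,0,0]],
  [[0,0,2.5],[0,0,0]],
  [[0,0,3],[0,0,0]],
  [[0,0,3],[0,0,0]],
  [[0,0,2],[0,0,0]],
], fingers=0.43)

```text
clock: 37.85
tool_pos: [0.664, -0.1338, 0.1443]
eef_rot: [-0.024, 1.0, -0.001, -0.002]
contact_force: [0.5, -0.6, 0.4]
opening: 0.432
finger_force: 0.0
```

Call:
step_arm([
  [[0,0,2],[0,0,0]],
  [[-2,-1.6,2],[0,0,0]],
  [[-2,-1.6,0],[0,0,0]],
  [[-2.5,-1.6,0],[0,0,0]],
  [[-2.5,-1.6,0],[0,0,0]],
  [[-2.5,-1.6,0],[0,0,0]],
  [[-2.5,-1.6,0],[0,0,0]],
  [[-2.5,-1.6,0],[0,0,0]],
  [[-2.5,-1.6,0],[0,0,0]],
  [[-0.5,-1,0],[0,0,0]],
], fingers=1)

```text
clock: 38.85
tool_pos: [0.4648, -0.2741, 0.1814]
eef_rot: [-0.023, 1.0, -0.002, -0.005]
contact_force: [0.2, -0.1, 0.1]
opening: 0.996
finger_force: 0.0
```

```bash
cat > cup.py <<'E'
from m import *
f=sys.argv[1]; p,d,_=snap('wrist',f); s=r.get_state(); print(s['tool_pos'].round(4),s['eef_rot'].round(4),s['clock'])
D=np.load('/tmp/%s.npz'%f)
v,u=np.mgrid[0:400,0:640]; X=pts(np.c_[u.ravel(),v.ravel()],d.ravel(),D).reshape(400,640,3)
T=s['tool_pos']
def ring(m,n):
    P=X[m]*1000
    if len(P)<20: print(n,len(P)); return
    # algebraic circle fit with trimming
    for _ in range(4):
        A=np.c_[P[:,:2],np.ones(len(P))]; c=np.linalg.lstsq(A,(P[:,:2]**2).sum(1),rcond=None)[0]; ce=c[:2]/2; R=np.sqrt(c[2]+ce@ce)
        e=abs(np.hypot(*(P[:,:2]-ce).T)-R); P=P[e<max(3,np.percentile(e,85))]
    print(n,len(P),'circle',ce.round(1),'R',R.round(1),'z',np.median(P[:,2]).round(0),'res',np.median(e).round(1))
near=lambda c,rad:np.hypot(X[:,:,0]-c[0],X[:,:,1]-c[1])<rad
Z=X[:,:,2]; ok=d>0
ring(ok&near((.428,-.276),.06)&(Z>.068)&(Z<.078),'cup rim')
ring(ok&near((.481,-.406),.06)&(Z>.0095)&(Z<.016),'saucer rim')
h=cv2.cvtColor(p,cv2.COLOR_RGB2HSV);H,S=h[:,:,0],h[:,:,1]
m=(S>110)&((H<8)|(H>170)); m&=np.hypot(X[:,:,0]-.561,X[:,:,1]+.267)<.08; print('timer n',m.sum(),np.median(X[m],0).round(3) if m.any() else '')
E
python3 cup.py w13.png
```

```text
[ 0.4657 -0.2757  0.1814] [-0.0217  0.9998 -0.002  -0.0041] 38.9
cup rim 711 circle [ 425.5 -265.5] R 29.1 z 71.0 res 0.5
saucer rim 1443 circle [ 482. -408.] R 42.8 z 11.0 res 1.2
timer n 2435 [ 0.555 -0.274  0.026]
```

Call:
step_arm([
  [[-1.5,0.5,0],[0,0,0]],
  [[-1.5,0.5,0],[0,0,0]],
  [[-1,0,-1],[0,0,0]],
  [[0,0,-2],[0,0,0]],
  [[0,0,-2],[0,0,0]],
  [[0,0,-1],[0,0,0]],
  [[0,0,0],[0,0,0]],
  [[0,0,0],[0,0,0]],
  [[0,0,0],[0,0,0]],
  [[0,0,0],[0,0,0]],
])

```text
clock: 39.9
tool_pos: [0.4286, -0.2623, 0.1218]
eef_rot: [-0.024, 1.0, -0.001, -0.002]
contact_force: [-0.4, -0.9, -0.4]
opening: 1.002
finger_force: 0.0
```

```bash
python3 cup.py w14.png
```

```text
[ 0.4284 -0.2623  0.1217] [-0.0236  0.9997 -0.001  -0.0026] 39.95
cup rim 1133 circle [ 425.3 -265.5] R 29.1 z 71.0 res 0.5
saucer rim 1017 circle [ 481.5 -408.1] R 42.5 z 11.0 res 1.2
timer n 2058 [ 0.558 -0.272  0.036]
```

Call:
step_arm([
  [[-0.3,-0.3,0],[0,0,0]],
  [[0,0,-1],[0,0,0]],
  [[0,0,-2],[0,0,0]],
  [[0,0,-2],[0,0,0]],
  [[0,0,-2],[0,0,0]],
  [[0,0,-1.5],[0,0,0]],
  [[0,0,-1],[0,0,0]],
  [[0,0,0],[0,0,0]],
  [[0,0,0],[0,0,0]],
  [[0,0,0],[0,0,0]],
])

```text
clock: 40.95
tool_pos: [0.4254, -0.2653, 0.0267]
eef_rot: [-0.024, 1.0, -0.001, -0.003]
contact_force: [0.2, -0.3, 0.0]
opening: 0.996
finger_force: 0.0
```

Call:
step_arm([
  [[0,0,0],[0,0,0]],
  [[0,0,0],[0,0,0]],
  [[0,0,0],[0,0,0]],
  [[0,0,0],[0,0,0]],
  [[0,0,0],[0,0,0]],
  [[0,0,0],[0,0,0]],
  [[0,0,0],[0,0,0]],
  [[0,0,0],[0,0,0]],
  [[0,0,0],[0,0,0]],
  [[0,0,0],[0,0,0]],
], fingers=0.4, grip_force=15)

```text
clock: 41.95
tool_pos: [0.425, -0.2651, 0.0262]
eef_rot: [-0.024, 1.0, -0.001, -0.003]
contact_force: [-0.3, 0.7, 3.7]
opening: 0.659
finger_force: 14.9
```

Call:
step_arm([
  [[0,0,0.5],[0,0,0]],
  [[0,0,1],[0,0,0]],
  [[0,0,1.5],[0,0,0]],
  [[0,0,1.5],[0,0,0]],
  [[0,0,0.5],[0,0,0]],
  [[0.3,-0.7,0],[0,0,0]],
  [[0.5,-1.2,0],[0,0,0]],
  [[0.6,-1.5,0],[0,0,0]],
  [[0.6,-1.5,0],[0,0,0]],
  [[0.6,-1.5,0],[0,0,0]],
])

```text
clock: 42.95
tool_pos: [0.4507, -0.3303, 0.0753]
eef_rot: [-0.023, 1.0, -0.0, -0.004]
contact_force: [0.1, 0.7, -0.7]
opening: 0.662
finger_force: 15.0
```

Call:
step_arm([
  [[0.6,-1.5,0],[0,0,0]],
  [[0.6,-1.5,0],[0,0,0]],
  [[0.6,-1.5,0],[0,0,0]],
  [[0.5,-1.5,0],[0,0,0]],
  [[0.5,-1.2,0],[0,0,0]],
  [[0.3,-0.7,0],[0,0,0]],
  [[0,0,0],[0,0,0]],
  [[0,0,0],[0,0,0]],
  [[0,0,0],[0,0,0]],
  [[0,0,0],[0,0,0]],
])

```text
clock: 43.95
tool_pos: [0.4819, -0.4075, 0.0761]
eef_rot: [-0.024, 1.0, -0.001, -0.003]
contact_force: [-0.0, 0.1, -0.8]
opening: 0.657
finger_force: 15.0
```

```bash
sed -i 's/^ring(.*cup rim.*/c0=eval(sys.argv[2]) if len(sys.argv)>2 else (.428,-.276)\nz0=float(sys.argv[3]) if len(sys.argv)>3 else .073\nring(ok\&near(c0,.045)\&(abs(Z-z0)<.006),"cup rim")/' cup.py; python3 cup.py w15.png "(.481,-.408)" .121
```

```text
[ 0.4819 -0.4076  0.0762] [-2.420e-02  9.997e-01 -6.000e-04 -3.300e-03] 44.0
cup rim 3830 circle [ 481.6 -407.8] R 29.1 z 120.0 res 0.5
saucer rim 2299 circle [ 482.  -408.4] R 42.8 z 11.0 res 1.2
timer n 0
```

Call:
step_arm([
  [[0,0,-0.7],[0,0,0]],
  [[0,0,-1],[0,0,0]],
  [[0,0,-1],[0,0,0]],
  [[0,0,-0.7],[0,0,0]],
  [[0,0,-0.5],[0,0,0]],
  [[0,0,-0.3],[0,0,0]],
  [[0,0,-0.2],[0,0,0]],
  [[0,0,0],[0,0,0]],
  [[0,0,0],[0,0,0]],
  [[0,0,0],[0,0,0]],
])

```text
clock: 45.0
tool_pos: [0.4822, -0.4082, 0.0324]
eef_rot: [-0.024, 1.0, -0.001, -0.003]
contact_force: [-0.5, -0.9, -1.8]
opening: 0.66
finger_force: 15.0
```

Call:
step_arm([
  [[0,0,-0.1],[0,0,0]],
  [[0,0,0],[0,0,0]],
  [[0,0,0],[0,0,0]],
  [[0,0,0],[0,0,0]],
  [[0,0,0],[0,0,0]],
  [[0,0,0],[0,0,0]],
  [[0,0,0],[0,0,0]],
  [[0,0,0],[0,0,0]],
  [[0,0,0],[0,0,0]],
  [[0,0,0],[0,0,0]],
])

```text
clock: 46.0
tool_pos: [0.482, -0.4081, 0.0311]
eef_rot: [-0.024, 1.0, -0.001, -0.003]
contact_force: [0.2, 0.2, -0.8]
opening: 0.658
finger_force: 15.0
```

Call:
step_arm([
  [[0,0,0],[0,0,0]],
  [[0,0,0],[0,0,0]],
  [[0,0,0],[0,0,0]],
  [[0,0,0],[0,0,0]],
  [[0,0,0],[0,0,0]],
  [[0,0,0.5],[0,0,0]],
  [[0,0,1],[0,0,0]],
  [[0,0,1.5],[0,0,0]],
  [[0,0,2],[0,0,0]],
  [[0,0,2],[0,0,0]],
], fingers=1)

```text
clock: 47.0
tool_pos: [0.4823, -0.4082, 0.1031]
eef_rot: [-0.024, 1.0, -0.001, -0.003]
contact_force: [-0.9, -0.2, -0.7]
opening: 1.001
finger_force: 0.0
```

Call:
step_arm([
  [[0,0,2],[0,0,0]],
  [[0,0,3],[0,0,0]],
  [[0,0,3],[0,0,0]],
  [[-2,2,0],[0,0,0]],
  [[-2,3,0],[0,0,0]],
  [[-1,3,0],[0,0,0]],
  [[0,3,0],[0,0,0]],
  [[0,3,0],[0,0,0]],
  [[0,0,0],[0,0,0]],
  [[0,0,0],[0,0,0]],
])

```text
clock: 48.0
tool_pos: [0.4324, -0.2681, 0.1823]
eef_rot: [-0.025, 1.0, -0.001, -0.003]
contact_force: [-0.2, -0.4, 0.9]
opening: 1.0
finger_force: 0.0
```

```bash
python3 cup.py w16.png "(.481,-.408)" .075; python3 - <<'E'
from m import *
f='top9.png'; p,d,_=snap('top',f); h=cv2.cvtColor(p,cv2.COLOR_RGB2HSV); H,S,V=[h[:,:,i].astype(int) for i in range(3)]
comps(f,(S>100)&(H>95)&(H<125),(240,130,300,280),.017,'peelerblue',20)
comps(f,(S>100)&((H<8)|(H>170)),(165,180,265,270),.015,'markercap',20)
comps(f,(S>90)&(H>8)&(H<25),(222,185,290,250),.012,'bone left over?')
comps(f,(S>90)&(H>8)&(H<25),(330,150,382,200),.012,'bones in bin')
comps(f,(S>100)&((H<8)|(H>170)),(380,180,415,210),.04,'timer')
v,u=np.mgrid[205:245,415:460];X=pts(np.c_[u.ravel(),v.ravel()],d[205:245,415:460].ravel(),np.load('/tmp/top9.png.npz'));m=(X[:,2]>.06)&(X[:,2]<.085);print('cup top',m.sum(),X[m].mean(0) if m.any() else '')
E
```

```text
[ 0.4322 -0.269   0.1819] [-0.0235  0.9997 -0.0015 -0.0028] 48.05
cup rim 831 circle [ 482.6 -408.1] R 28.9 z 74.0 res 0.5
saucer rim 551 circle [ 474.8 -406.1] R 37.7 z 11.0 res 1.9
timer n 1088 [ 0.546 -0.274  0.025]
peelerblue px [274. 164.] mean [673. 133.] rect 671 133 LxW 98 17 ang -0.2 n 166 z med/max 0.018 1.613
markercap px [191. 209.] mean [526. 410.] rect 527 410 LxW 43 13 ang 0.7 n 68 z med/max 0.018 0.027
bones in bin px [354. 167.] mean [ 661. -133.] rect 663 -133 LxW 24 13 ang -0.9 n 31 z med/max 0.016 0.022
bones in bin px [355. 179.] mean [ 620. -135.] rect 620 -135 LxW 28 11 ang 7.1 n 28 z med/max 0.016 0.024
timer px [396. 196.] mean [ 561. -267.] rect 561 -268 LxW 56 56 ang -0.6 n 241 z med/max 0.028 0.05
cup top 0
```

Everything measures in place: the cup's rim is centred over the saucer at 74 mm height, both bones are in the bin, and the timer hasn't moved.

```bash
python3 -c "
from plant import r
print(r.finish_job())"
```

```text
the job is handed in; nothing more can be done
None
```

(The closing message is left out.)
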